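# Find the softest sprung rest for a delicate cast

### The job

A delicate face cast needs the softest of the three sprung rests on the sculptor's bench. With shut fingertips press all three rubber pads, one after another, gently but well down until they stop giving easily (about 5 N); when all three have been tried, push the tag of the rest whose pad sank furthest fully down. Leave the other two tags up and the other things on the bench where they are.

Things in the scene. Friction and masses are not known exactly. Their poses are not given: they have to be found in the camera images.
- mount_a: one of three look-alike sprung rests fixed side by side, 170 to 300 mm apart in y; they change places between runs and the letter tells nothing. Plywood plate 160 x 80 x 12 mm, origin under its centre, x along it from pad to tag, within 0.25 rad of the robot's +x (tag beyond its own pad), z up. Rubber pad on a spring at x = -30 mm, tag in a black holder at x = +55 mm
- pad_a_top (a point): centre of the flat top of mount_a's round pad (66 mm across), 67 mm above the bench unpressed; goes down with the pad
- pad_a (a joint): how far mount_a's pad is pressed down, m; springs back to 0. The pads differ: a push of 5 N sinks one about 16 mm, another about 6 mm, another about 3 mm; about 6 N takes each to its stop (18, 7.5 and 3.5 mm). Press each with about 5 N; softest means sinks furthest
- mark_a (a joint): small aluminium witness slider on a thin post at the +y edge of mount_a's pad, m: 0 at the start; the pad's lug pushes it down (0.5 N) and it stays at the deepest press so far. 1.5 mm or more shows that the pad was pressed; over 10 mm only the softest pad can reach
- tag_a_top (a point): centre of the top of mount_a's tag, a flat cap 18 mm (x) by 36 mm (y) by 8 mm thick on a thin stem, between 70 and 75 mm above the bench at the start, 53 mm when fully down; nearest part of the pad is 43 mm away in -x; holder below it is 22 x 46 mm with its top 44 mm above the bench
- tag_a (a joint): how far mount_a's tag is pushed down, m: 0 to 0.005 at the start (up), 0.022 fully down at its stop; slides at about 3 N and stays where it is left
- mount_b: one of three look-alike sprung rests fixed side by side, 170 to 300 mm apart in y; they change places between runs and the letter tells nothing. Plywood plate 160 x 80 x 12 mm, origin under its centre, x along it from pad to tag, within 0.25 rad of the robot's +x (tag beyond its own pad), z up. Rubber pad on a spring at x = -30 mm, tag in a black holder at x = +55 mm
- pad_b_top (a point): centre of the flat top of mount_b's round pad (66 mm across), 67 mm above the bench unpressed; goes down with the pad
- pad_b (a joint): how far mount_b's pad is pressed down, m; springs back to 0. The pads differ: a push of 5 N sinks one about 16 mm, another about 6 mm, another about 3 mm; about 6 N takes each to its stop (18, 7.5 and 3.5 mm). Press each with about 5 N; softest means sinks furthest
- mark_b (a joint): small aluminium witness slider on a thin post at the +y edge of mount_b's pad, m: 0 at the start; the pad's lug pushes it down (0.5 N) and it stays at the deepest press so far. 1.5 mm or more shows that the pad was pressed; over 10 mm only the softest pad can reach
- tag_b_top (a point): centre of the top of mount_b's tag, a flat cap 18 mm (x) by 36 mm (y) by 8 mm thick on a thin stem, between 70 and 75 mm above the bench at the start, 53 mm when fully down; nearest part of the pad is 43 mm away in -x; holder below it is 22 x 46 mm with its top 44 mm above the bench
- tag_b (a joint): how far mount_b's tag is pushed down, m: 0 to 0.005 at the start (up), 0.022 fully down at its stop; slides at about 3 N and stays where it is left
- mount_c: one of three look-alike sprung rests fixed side by side, 170 to 300 mm apart in y; they change places between runs and the letter tells nothing. Plywood plate 160 x 80 x 12 mm, origin under its centre, x along it from pad to tag, within 0.25 rad of the robot's +x (tag beyond its own pad), z up. Rubber pad on a spring at x = -30 mm, tag in a black holder at x = +55 mm
- pad_c_top (a point): centre of the flat top of mount_c's round pad (66 mm across), 67 mm above the bench unpressed; goes down with the pad
- pad_c (a joint): how far mount_c's pad is pressed down, m; springs back to 0. The pads differ: a push of 5 N sinks one about 16 mm, another about 6 mm, another about 3 mm; about 6 N takes each to its stop (18, 7.5 and 3.5 mm). Press each with about 5 N; softest means sinks furthest
- mark_c (a joint): small aluminium witness slider on a thin post at the +y edge of mount_c's pad, m: 0 at the start; the pad's lug pushes it down (0.5 N) and it stays at the deepest press so far. 1.5 mm or more shows that the pad was pressed; over 10 mm only the softest pad can reach
- tag_c_top (a point): centre of the top of mount_c's tag, a flat cap 18 mm (x) by 36 mm (y) by 8 mm thick on a thin stem, between 70 and 75 mm above the bench at the start, 53 mm when fully down; nearest part of the pad is 43 mm away in -x; holder below it is 22 x 46 mm with its top 44 mm above the bench
- tag_c (a joint): how far mount_c's tag is pushed down, m: 0 to 0.005 at the start (up), 0.022 fully down at its stop; slides at about 3 N and stays where it is left
- brush: paintbrush lying along x, 160 mm long, its handle towards the robot, between two of the rests; origin under its middle. Not to be disturbed
- vial: small upright bottle, 24 mm across, 75 mm tall, between two of the rests; origin at centre of its underside. Not to be disturbed
- jar: closed jar, 56 mm across, 60 mm tall, on the robot's side of the rests; origin at centre of its underside. Not to be disturbed
- ear_cast: small plaster ear cast on a 60 x 45 mm slab, 24 mm tall, on the robot's side of the rests; origin at centre of its underside. Not to be disturbed
- water_cup: white mug, 72 mm across, 85 mm tall, at the left of the rests, handle on its far-left side; origin at centre of its underside. Not to be disturbed
- scraper: spatula lying at the right of the rests, 200 mm long; origin under its middle. Not to be disturbed
Things that resemble listed ones, but are neither listed nor needed, are in the scene too. Leave any turquoise look-alike of the mount_c alone.

How it is judged:
By the outcome, as a careful person would: the job done as asked, in the order asked, and still so for the second after the job is handed in, with the robot touching nothing.
It also fails if it takes over 54 s, if anything falls off the work surface, if the arm or the gripper's body presses on something with over 40 N, if the wrist force passes 120 N, or if a joint passes its speed limit or range.

### The arm

A 6-joint arm with a two-finger parallel gripper is mounted at the origin on the work surface. World frame = base frame: x ahead of the robot, y to its left, z up, the work surface at z = 0. Lengths are in mm, angles in rad, forces in N, time in s.
With the tool pointing down it reaches from about 350 to 975 mm from the base axis. Payload 7.1 kg.
Tool frame: the origin (TCP) lies between the finger pads; the fingertips stand 19 mm ahead of it and the grasp point (between the pads) is the TCP; z points along the fingers, y is the line along which they close (so a half turn about z gives the same grasp; the last joint's range is limited). The gripper opens to 88 mm and grips with 3 to 60 N. Pads are 20 mm wide; open, the fingers measure 115 mm over their backs; the gripper's body (75 mm by 178 mm) begins 61 mm behind the grasp point.
Start: joints at [1.142, 0.423, 1.63, -0, 1.089, -0.019], TCP at [248.984, 573.247, 241.675] pointing down, gripper open.
Joint ranges: [-3, 3], [-0.9, 2.11], [0.09, 2.58], [-1.31, 4.45], [0.11, 2.69], [-2.54, 2.54]. Speed limits (rad/s): [2.39, 2.39, 3.01, 3.14, 3.14, 3.14].

### API

Orientations are given as a rotation vector (axis times angle).
In Python, from workcell import ctrl gives the robot as it stands.
- The arm moves only by the tool arm_command, never from a script. Its argument "series" is a list of rows, each an object with "linear": the shift along the tool's x, y, z in m, a list of three; "turn": the turn about the tool's z in rad. A call has 1 to 10 rows; each row shifts and turns the commanded pose from where the row before left it, along the tool's axes as they then stand; what a row does not reach is not made up. A row lasts 1/10 s, in which the tool goes at most 50 mm and 8.59 degrees, less where a joint would pass 70% of its speed; a pose out of reach is approached as far as the arm can. A call with a gripper value outside its range is refused whole. "jaw" is the opening, from -1 (shut) to 1 (fully open), set as the call begins (left out, the last holds). The fingers move at their own pace and stop on an object; the grip force is fixed at half the most. Time passes only in rows, so rows that do not move let the fingers close. It gives the time, the measured TCP pose, the force, the opening and the grip force at its end, in the units of the state.
- ctrl.get_obs(): the state, without advancing time (a new reading comes with each control period).
- ctrl.get_image(name): name is "scene" or "top" or "wrist"; returns a dict with "frame" (480x640x3 uint8, blue, green, red), "fx", "fy", "cx", "cy" (pixels), "rvec" (rotation vector, rad) and "tvec" (3), from world to camera coordinates, as OpenCV has them. Camera axes: x right, y down, z forward; pixel columns grow to the right and rows downward; lengths in mm; the calibration is good to about 2 mm. A picture is of the moment at which its call begins. There is no depth.
- ctrl.close_job(): hands the job in; it is judged then, once.
The state is a dict: "t": time; "qpos": joint angles; "qvel": joint speeds; "joint_torque": joint torques, N m; "ee_pos": TCP position; "orientation": TCP orientation; "ft_force": force on the tool from outside, world axes, zero at the start; "moment": the same for the moment, N m; "width": finger opening in mm; "grasp_force": force on a finger pad.
Only numpy, scipy, OpenCV 4.12 (cv2) and the standard library are available. Lean on these libraries where they do the work, as an engineer would, in place of code of your own. Each camera call takes 0.05 s, during which the arm holds its last target. There are 200 camera calls.

## Working session

There is one attempt and no reset: what is moved stays moved. The work goes in short steps, Python scripts to look and compute and a tool call to move; the robot and the scene stay as the last step left them, time stands still between calls to the robot, and variables do not carry over. Pictures are saved under pics/ and viewed, at most 10 in all, crops included, and the job is handed in when it is done.

Besides the shell and the picture viewer there is one more tool, called after "Request:" by a JSON object that holds its "api" and its "payload", one argument or row to a line. arm_command: Moves the arm, as the interface text tells. Its arguments: {"type":"object","properties":{"series":{"type":"array"},"jaw":{"type":"number"}},"required":["series"]}

```bash
mkdir -p pics
cat > h.py <<'E'
import numpy as np, cv2
from workcell import ctrl
def ray(im,u,v,z):
    R=cv2.Rodrigues(np.array(im["rvec"],float))[0]; t=np.array(im["tvec"],float).ravel()
    c=-R.T@t; d=R.T@np.array([(u-im["cx"])/im["fx"],(v-im["cy"])/im["fy"],1.])
    return c+d*(z-c[2])/d[2]
def proj(im,p):
    K=np.array([[im["fx"],0,im["cx"]],[0,im["fy"],im["cy"]],[0,0,1]],float)
    return cv2.projectPoints(np.array(p,float).reshape(-1,1,3),np.array(im["rvec"],float),np.array(im["tvec"],float),K,None)[0].reshape(-1,2)
E
python3 - <<'E'
from h import *
for n in("top","scene"):
    im=ctrl.get_image(n); cv2.imwrite(f"pics/{n}0.png",im["frame"])
    np.save(f"{n}0.npy",im,allow_pickle=True)
    R=cv2.Rodrigues(np.array(im["rvec"],float))[0]; print(n,-R.T@np.array(im["tvec"],float).ravel(),im["fx"])
o=ctrl.get_obs(); print(o["t"],o["ee_pos"],o["orientation"],o["ft_force"])
E
```

```text
top [ 325.16504842    5.61287077 1327.75546394] 561.0306711792576
scene [ 923.7402523  -669.38387713  684.13453429] 473.1808059166953
0.1 [248.80415283 572.82746265 240.98205518] [-6.39197061e-01 -3.07557132e+00  2.10482700e-03] [-0.29612641 -0.19444317 -0.57205357]
```

View pics/top0.png

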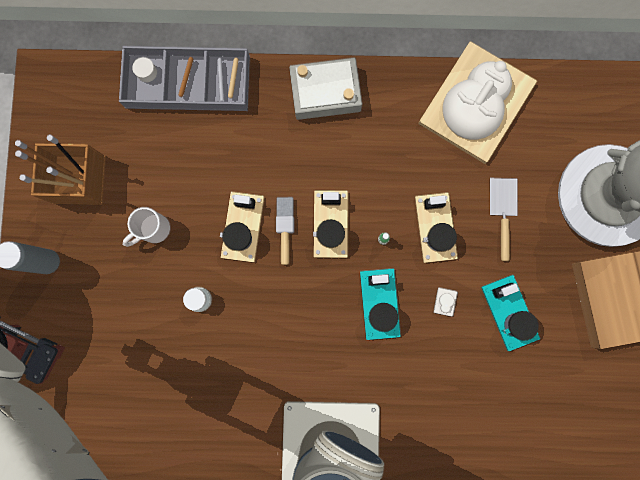

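View pics/scene0.png

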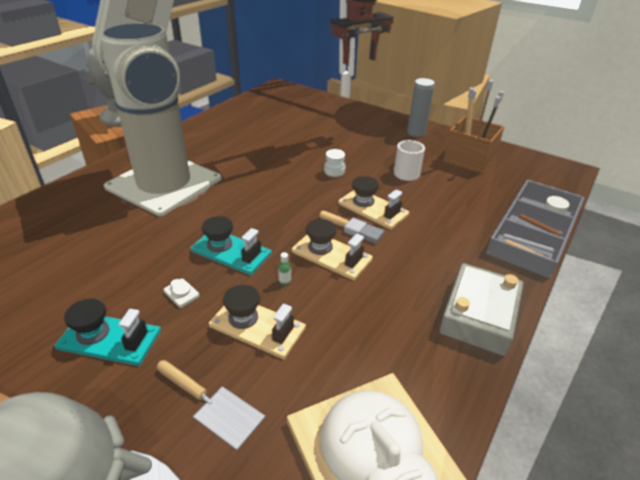

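The top view shows three plywood rests, with pads at (237,236), (330,234) and (441,237) and white tags at (244,201), (331,198) and (435,201). The two turquoise rests at (383,317) and (521,326) are look-alikes, so I leave them alone. The scene view agrees. Next I measure the three plywood rests and confirm them in one enlarged crop.

Run:
```python
from h import *
im=np.load("top0.npy",allow_pickle=True).item(); f=im["frame"]; hsv=cv2.cvtColor(f,cv2.COLOR_BGR2HSV)
big=cv2.resize(f[170:280,200:480],None,fx=2.8,fy=2.8,interpolation=cv2.INTER_CUBIC)
for x0,x1 in((210,272),(305,358),(410,462)):
    sub=np.zeros(f.shape[:2],np.uint8); sub[186:268,x0:x1]=1
    dark=((hsv[...,2]<50)&(sub>0)).astype(np.uint8); dark[:212]=0
    dark=cv2.morphologyEx(dark,cv2.MORPH_OPEN,np.ones((7,7)))
    c=max(cv2.findContours(dark,0,2)[0],key=cv2.contourArea); (pu,pv),pr=cv2.minEnclosingCircle(c)
    m=cv2.moments(c); pu,pv=m["m10"]/m["m00"],m["m01"]/m["m00"]
    wh=((hsv[...,1]<40)&(hsv[...,2]>190)&(sub>0)).astype(np.uint8); wh[215:]=0
    c=max(cv2.findContours(wh,0,2)[0],key=cv2.contourArea); tr=cv2.minAreaRect(c)
    ply=cv2.inRange(hsv,(12,40,150),(35,160,255))*sub
    pts=np.argwhere(ply>0)[:,::-1].astype(np.int32); rc=cv2.minAreaRect(pts)
    P=ray(im,pu,pv,67);T=ray(im,*tr[0],72.5);W=[ray(im,*q,12)[:2] for q in cv2.boxPoints(rc)]
    r=np.linalg.norm(ray(im,pu+pr,pv,67)-P)
    C=np.mean(W,0)
    print("pad",P[:2].round(1),"r",r.round(1),"tag",T[:2].round(1),"d",np.linalg.norm(T-P).round(1),"ang pad-tag",np.arctan2(T[1]-P[1],T[0]-P[0]).round(3),
      "plate c",C.round(1),"sides",np.linalg.norm(W[0]-W[1]).round(),np.linalg.norm(W[1]-W[2]).round(),"edge ang",[np.arctan2(*(W[i+1]-W[i])[::-1]).round(3) for i in(0,1)])
    for u,v in((pu,pv),tr[0]): cv2.circle(big,(int((u-200+.5)*2.8),int((v-170+.5)*2.8)),3,(0,0,255),-1)
cv2.imwrite("pics/crop1.png",big)
```

```text
Traceback (most recent call last):
ValueError: max() iterable argument is empty
```

```bash
cat > m.py <<'E'
from h import *
im=np.load("top0.npy",allow_pickle=True).item(); f=im["frame"]; hsv=cv2.cvtColor(f,cv2.COLOR_BGR2HSV)
print([hsv[v,u].tolist() for u,v in((237,236),(330,234),(441,237),(222,180),(345,262))])
big=cv2.resize(f[170:280,200:480],None,fx=2.8,fy=2.8,interpolation=cv2.INTER_CUBIC)
for x0,x1 in((210,272),(305,358),(410,462)):
    sub=np.zeros(f.shape[:2],np.uint8); sub[186:268,x0:x1]=1
    dark=((f.max(2)<75)&(f.max(2).astype(int)-f.min(2)<14)&(sub>0)).astype(np.uint8); dark[:212]=0
    dark=cv2.morphologyEx(dark,cv2.MORPH_OPEN,np.ones((7,7)))
    c=max(cv2.findContours(dark,0,2)[0],key=cv2.contourArea); (pu,pv),pr=cv2.minEnclosingCircle(c)
    m=cv2.moments(c); pu,pv=m["m10"]/m["m00"],m["m01"]/m["m00"]
    wh=((hsv[...,1]<40)&(hsv[...,2]>190)&(sub>0)).astype(np.uint8); wh[215:]=0
    c=max(cv2.findContours(wh,0,2)[0],key=cv2.contourArea); tr=cv2.minAreaRect(c)
    ply=cv2.inRange(hsv,(12,40,150),(35,160,255))*sub
    pts=np.argwhere(ply>0)[:,::-1].astype(np.int32); rc=cv2.minAreaRect(pts)
    P=ray(im,pu,pv,67);T=ray(im,*tr[0],72.5);W=[ray(im,*q,12)[:2] for q in cv2.boxPoints(rc)]
    r=np.linalg.norm(ray(im,pu+pr,pv,67)-P)
    C=np.mean(W,0)
    print("pad",P[:2].round(1),"r",r.round(1),"tag",T[:2].round(1),"d",np.linalg.norm(T-P).round(1),"ang",np.arctan2(T[1]-P[1],T[0]-P[0]).round(3),
      "plate c",C.round(1),"sides",np.linalg.norm(W[0]-W[1]).round(),np.linalg.norm(W[1]-W[2]).round(),"edge ang",[np.arctan2(*(W[i+1]-W[i])[::-1]).round(3) for i in(0,1)])
    for u,v in((pu,pv),tr[0]): cv2.circle(big,(int((u-200+.5)*2.8),int((v-170+.5)*2.8)),3,(0,0,255),-1)
cv2.imwrite("pics/crop1.png",big)
E
python3 m.py
```

```text
[[0, 5, 53], [50, 14, 55], [42, 22, 57], [11, 146, 122], [11, 149, 113]]
pad [480.  223.2] r 33.3 tag [565.8 217.6] d 86.1 ang -0.065 plate c [511.2 221.1] sides 162.0 82.0 edge ang [np.float64(-0.106), np.float64(-1.701)]
pad [491.5  11. ] r 31.6 tag [576.9  12.6] d 85.5 ang 0.018 plate c [522.1  11.5] sides 79.0 160.0 edge ang [np.float64(-1.55), np.float64(-3.124)]
pad [ 487.7 -241.4] r 33.3 tag [ 573.5 -232.8] d 86.3 ang 0.1 plate c [ 519. -238.] sides 82.0 162.0 edge ang [np.float64(-1.418), np.float64(-3.015)]
```

View pics/crop1.png

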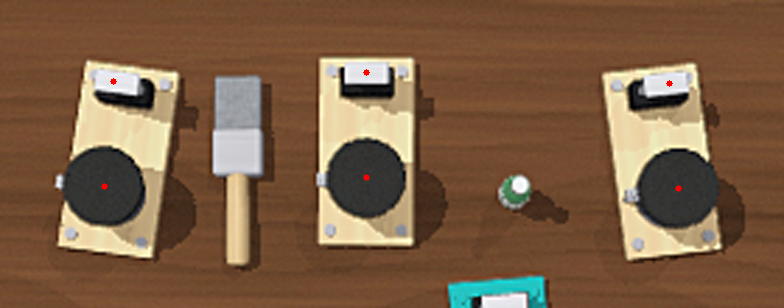

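The crop shows the three plywood rests: pad–tag distance about 86 mm (85 expected), plates about 160 x 80 mm, spacing 212 and 252 mm, so the measurements hold. The turquoise rests are excluded by colour. Next I shut the jaws, square the tool and head for the left pad.

Request:
{"api": "arm_command", "payload": {
  "series": [
    {"linear":[0,0,0],"turn":-0.137},
    {"linear":[0,0,0],"turn":-0.137},
    {"linear":[0,0,0],"turn":-0.136},
    {"linear":[-0.02,-0.03,0.007],"turn":0},
    {"linear":[-0.02,-0.03,0.007],"turn":0},
    {"linear":[-0.02,-0.03,0.007],"turn":0},
    {"linear":[-0.02,-0.03,0.007],"turn":0},
    {"linear":[-0.02,-0.03,0.007],"turn":0},
    {"linear":[-0.02,-0.03,0.007],"turn":0},
    {"linear":[-0.02,-0.03,0.007],"turn":0}
  ],
  "jaw": -1
}}

```text
t: 1.1
ee_pos: [389.5, 361.9, 192.2]
orientation: [0.001, -3.141, 0.001]
ft_force: [-0.8, -0.4, -0.8]
width: 11.4
grasp_force: 0.0
```

Request:
{"api": "arm_command", "payload": {
  "series": [
    {"linear":[-0.018,-0.028,0.008],"turn":0},
    {"linear":[-0.018,-0.028,0.008],"turn":0},
    {"linear":[-0.018,-0.028,0.008],"turn":0},
    {"linear":[-0.018,-0.028,0.008],"turn":0},
    {"linear":[-0.0185,-0.0267,0.02],"turn":0},
    {"linear":[0,0,0.02],"turn":0},
    {"linear":[0,0,0],"turn":0}
  ]
}}

```text
t: 1.8
ee_pos: [478.3, 223.0, 118.4]
orientation: [-0.003, -3.137, 0.003]
ft_force: [-0.8, 0.1, -0.0]
width: 0.6
grasp_force: 0.0
```

Request:
{"api": "arm_command", "payload": {
  "series": [
    {"linear":[0,0,0.01],"turn":0},
    {"linear":[0,0,0.01],"turn":0},
    {"linear":[0,0,0.008],"turn":0},
    {"linear":[0,0,0.002],"turn":0},
    {"linear":[0,0,0.002],"turn":0},
    {"linear":[0,0,0.001],"turn":0},
    {"linear":[0,0,0],"turn":0}
  ]
}}

```text
t: 2.5
ee_pos: [479.6, 224.7, 87.8]
orientation: [-0.0, 3.141, 0.0]
ft_force: [-1.1, 0.6, 0.2]
width: 0.6
grasp_force: 0.0
```

Request:
{"api": "arm_command", "payload": {
  "series": [
    {"linear":[0,0,0.001],"turn":0},
    {"linear":[0,0,0.001],"turn":0},
    {"linear":[0,0,0.001],"turn":0},
    {"linear":[0,0,0],"turn":0}
  ]
}}

```text
t: 2.9
ee_pos: [479.8, 224.7, 84.8]
orientation: [-0.0, 3.141, 0.0]
ft_force: [0.0, 0.2, 0.4]
width: 0.6
grasp_force: 0.8
```

Request:
{"api": "arm_command", "payload": {
  "series": [
    {"linear":[0,0,0.001],"turn":0},
    {"linear":[0,0,0.001],"turn":0},
    {"linear":[0,0,0],"turn":0}
  ]
}}

```text
t: 3.2
ee_pos: [479.7, 224.7, 82.7]
orientation: [-0.0, 3.141, 0.0]
ft_force: [-0.7, -0.7, 3.0]
width: 0.6
grasp_force: 1.5
```

Request:
{"api": "arm_command", "payload": {
  "series": [
    {"linear":[0,0,0.001],"turn":0},
    {"linear":[0,0,0],"turn":0},
    {"linear":[0,0,0],"turn":0}
  ]
}}

```text
t: 3.5
ee_pos: [479.8, 224.7, 81.8]
orientation: [-0.0, 3.141, 0.0]
ft_force: [0.1, -0.1, 3.1]
width: 0.5
grasp_force: 1.8
```

Request:
{"api": "arm_command", "payload": {
  "series": [
    {"linear":[0,0,0.001],"turn":0},
    {"linear":[0,0,0],"turn":0},
    {"linear":[0,0,0],"turn":0}
  ]
}}

```text
t: 3.8
ee_pos: [479.8, 224.7, 80.8]
orientation: [-0.0, 3.141, 0.0]
ft_force: [0.2, 0.0, 4.4]
width: 0.3
grasp_force: 2.2
```

Request:
{"api": "arm_command", "payload": {
  "series": [
    {"linear":[0,0,0.0007],"turn":0},
    {"linear":[0,0,0],"turn":0},
    {"linear":[0,0,0],"turn":0}
  ]
}}

```text
t: 4.1
ee_pos: [479.7, 224.7, 80.1]
orientation: [-0.0, 3.141, 0.0]
ft_force: [0.8, 0.5, 4.9]
width: 0.5
grasp_force: 2.4
```

The left pad sank 5.9 mm at 4.9 N, which matches the medium one. Next is the middle pad.

Request:
{"api": "arm_command", "payload": {
  "series": [
    {"linear":[0,0,-0.015],"turn":0},
    {"linear":[0,0,-0.025],"turn":0},
    {"linear":[-0.002,-0.03,0],"turn":0},
    {"linear":[-0.002,-0.03,0],"turn":0},
    {"linear":[-0.002,-0.03,0],"turn":0},
    {"linear":[-0.002,-0.03,0],"turn":0},
    {"linear":[-0.002,-0.03,0],"turn":0},
    {"linear":[-0.002,-0.03,0],"turn":0},
    {"linear":[0,-0.03,0],"turn":0},
    {"linear":[0,-0.004,0],"turn":0}
  ]
}}

```text
t: 5.1
ee_pos: [490.5, 8.3, 119.4]
orientation: [-0.004, -3.139, 0.0]
ft_force: [-1.1, 0.4, 1.0]
width: 0.6
grasp_force: 0.0
```

Request:
{"api": "arm_command", "payload": {
  "series": [
    {"linear":[0,0,0.01],"turn":0},
    {"linear":[0,0,0.01],"turn":0},
    {"linear":[0,0,0.01],"turn":0},
    {"linear":[0,0,0.003],"turn":0},
    {"linear":[0,0,0.001],"turn":0},
    {"linear":[0,0,0.001],"turn":0},
    {"linear":[0,0,0],"turn":0}
  ]
}}

```text
t: 5.8
ee_pos: [491.4, 10.9, 85.0]
orientation: [0.001, -3.141, -0.0]
ft_force: [-1.5, 1.6, 2.5]
width: 0.5
grasp_force: 1.2
```

Request:
{"api": "arm_command", "payload": {
  "series": [
    {"linear":[0,0,0.0007],"turn":0},
    {"linear":[0,0,0],"turn":0},
    {"linear":[0,0,0],"turn":0}
  ]
}}

```text
t: 6.1
ee_pos: [491.7, 10.6, 84.5]
orientation: [-0.0, 3.141, 0.0]
ft_force: [-0.9, 1.7, 2.5]
width: 0.3
grasp_force: 1.7
```

Request:
{"api": "arm_command", "payload": {
  "series": [
    {"linear":[0,0,0.0007],"turn":0},
    {"linear":[0,0,0],"turn":0},
    {"linear":[0,0,0],"turn":0}
  ]
}}

```text
t: 6.4
ee_pos: [491.7, 10.6, 83.7]
orientation: [-0.0, 3.141, 0.0]
ft_force: [-2.1, 2.2, 5.0]
width: 0.2
grasp_force: 2.4
```

Request:
{"api": "arm_command", "payload": {
  "series": [
    {"linear":[0,0,0.0003],"turn":0},
    {"linear":[0,0,0],"turn":0},
    {"linear":[0,0,0],"turn":0}
  ]
}}

```text
t: 6.7
ee_pos: [491.7, 10.6, 83.3]
orientation: [-0.0, 3.141, 0.0]
ft_force: [-2.5, 2.0, 5.0]
width: 0.2
grasp_force: 2.5
```

Request:
{"api": "arm_command", "payload": {
  "series": [
    {"linear":[0,0,-0.015],"turn":0},
    {"linear":[0,0,-0.024],"turn":0},
    {"linear":[0,-0.03,0],"turn":0},
    {"linear":[0,-0.03,0],"turn":0},
    {"linear":[0,-0.03,0],"turn":0},
    {"linear":[0,-0.03,0],"turn":0},
    {"linear":[0,-0.03,0],"turn":0},
    {"linear":[0,-0.03,0],"turn":0},
    {"linear":[0,-0.03,0],"turn":0},
    {"linear":[0.004,-0.03,0],"turn":0}
  ]
}}

```text
t: 7.7
ee_pos: [488.0, -231.3, 122.1]
orientation: [-0.001, 3.141, -0.002]
ft_force: [0.1, 0.3, 0.0]
width: 0.5
grasp_force: 0.0
```

Request:
{"api": "arm_command", "payload": {
  "series": [
    {"linear":[0,-0.012,0],"turn":0},
    {"linear":[0,0,0],"turn":0},
    {"linear":[0,0,0.01],"turn":0},
    {"linear":[0,0,0.01],"turn":0},
    {"linear":[0,0,0.01],"turn":0},
    {"linear":[0,0,0.004],"turn":0},
    {"linear":[0,0,0.001],"turn":0},
    {"linear":[0,0,0.001],"turn":0},
    {"linear":[0,0,0.001],"turn":0},
    {"linear":[0,0,0],"turn":0}
  ]
}}

```text
t: 8.7
ee_pos: [487.8, -241.4, 85.5]
orientation: [-0.0, 3.141, -0.0]
ft_force: [0.5, -0.1, 0.7]
width: 0.4
grasp_force: 0.3
```

The middle pad sank about 3 mm at 5 N, so it is the stiff one. The right pad is now in contact.

Request:
{"api": "arm_command", "payload": {
  "series": [
    {"linear":[0,0,0.0015],"turn":0},
    {"linear":[0,0,0.0015],"turn":0},
    {"linear":[0,0,0],"turn":0},
    {"linear":[0,0,0],"turn":0}
  ]
}}

```text
t: 9.1
ee_pos: [487.9, -241.5, 82.4]
orientation: [-0.0, 3.141, -0.0]
ft_force: [1.2, 0.9, 1.3]
width: 0.5
grasp_force: 0.7
```

Soft. Pressing further in small steps.

Request:
{"api": "arm_command", "payload": {
  "series": [
    {"linear":[0,0,0.0015],"turn":0},
    {"linear":[0,0,0.0015],"turn":0},
    {"linear":[0,0,0.0015],"turn":0},
    {"linear":[0,0,0.0015],"turn":0},
    {"linear":[0,0,0],"turn":0}
  ]
}}

```text
t: 9.6
ee_pos: [487.9, -241.5, 76.2]
orientation: [-0.0, 3.141, -0.0]
ft_force: [1.7, 0.4, 3.0]
width: 0.8
grasp_force: 1.5
```

Request:
{"api": "arm_command", "payload": {
  "series": [
    {"linear":[0,0,0.001],"turn":0},
    {"linear":[0,0,0.001],"turn":0},
    {"linear":[0,0,0.001],"turn":0},
    {"linear":[0,0,0.001],"turn":0},
    {"linear":[0,0,0],"turn":0},
    {"linear":[0,0,0],"turn":0}
  ]
}}

```text
t: 10.2
ee_pos: [487.9, -241.5, 72.3]
orientation: [-0.0, 3.141, -0.0]
ft_force: [2.4, -0.2, 3.1]
width: 0.3
grasp_force: 2.0
```

Request:
{"api": "arm_command", "payload": {
  "series": [
    {"linear":[0,0,0.001],"turn":0},
    {"linear":[0,0,0.001],"turn":0},
    {"linear":[0,0,0],"turn":0},
    {"linear":[0,0,0],"turn":0}
  ]
}}

```text
t: 10.6
ee_pos: [487.8, -241.5, 70.3]
orientation: [-0.0, 3.141, -0.0]
ft_force: [1.9, -1.2, 4.3]
width: 0.3
grasp_force: 2.2
```

The right pad sank 15.7 mm at about 4.5 N, so it is the softest. Now I rise and go above its tag.

Request:
{"api": "arm_command", "payload": {
  "series": [
    {"linear":[0,0,-0.01],"turn":0},
    {"linear":[0,0,-0.02],"turn":0},
    {"linear":[0,0,-0.025],"turn":0},
    {"linear":[-0.03,0.003,0],"turn":0},
    {"linear":[-0.03,0.003,0],"turn":0},
    {"linear":[-0.0257,0.0027,0],"turn":0},
    {"linear":[0,0,0],"turn":-0.1},
    {"linear":[0,0,0.01],"turn":0},
    {"linear":[0,0,0],"turn":0}
  ]
}}

```text
t: 11.5
ee_pos: [571.3, -231.9, 113.5]
orientation: [0.153, -3.134, -0.003]
ft_force: [0.2, 1.0, 0.1]
width: 0.4
grasp_force: 0.0
```

Run:
```python
from h import *
o=ctrl.get_obs(); print(o["t"],o["ee_pos"])
a=ctrl.get_image("scene"); w=ctrl.get_image("wrist")
p=np.array(o["ee_pos"])-[0,0,19]
u,v=proj(a,p)[0].astype(int); print("tip px",u,v)
x0,y0=max(u-75,0),max(v-60,0)
c=cv2.resize(a["frame"][y0:y0+120,x0:x0+150],(400,320),interpolation=cv2.INTER_CUBIC)
d=cv2.resize(w["frame"],(400,300))
print("wrist tip",proj(w,p), "tag", proj(w,[573.5,-232.8,72.5]))
cv2.imwrite("pics/tag.png",np.hstack([c,cv2.copyMakeBorder(d,0,20,0,0,0)]))
```

```text
11.5 [ 571.27382835 -231.91345572  113.48099106]
tip px 281 301
wrist tip [[318.46841129 300.24599069]] tag [[316.43096994 285.69621046]]
```

View pics/tag.png

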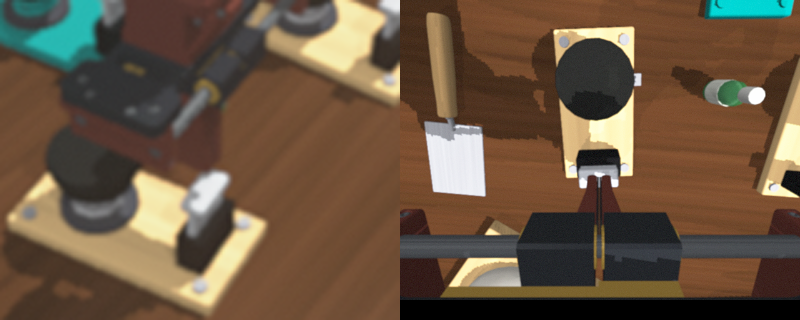

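The wrist view shows the fingertips centred on the right rest's tag (about pixel 598,172 in the composite), clear of its pad and the spatula. Descending.

Request:
{"api": "arm_command", "payload": {
  "series": [
    {"linear":[0,0,0.01],"turn":0},
    {"linear":[0,0,0.01],"turn":0},
    {"linear":[0,0,0.003],"turn":0},
    {"linear":[0,0,0.003],"turn":0},
    {"linear":[0,0,0.003],"turn":0},
    {"linear":[0,0,0.003],"turn":0},
    {"linear":[0,0,0],"turn":0}
  ]
}}

```text
t: 12.3
ee_pos: [573.4, -232.7, 83.0]
orientation: [-0.157, 3.137, -0.0]
ft_force: [-0.2, 0.7, 0.3]
width: 0.1
grasp_force: 0.0
```

Run:
```python
from h import *
o=ctrl.get_obs(); print(o["t"],o["ee_pos"],o["ft_force"],o["moment"])
a=ctrl.get_image("scene"); w=ctrl.get_image("wrist")
p=np.array(o["ee_pos"])-[0,0,19]
u,v=proj(a,p)[0].astype(int); print("tip px",u,v)
x0,y0=max(u-50,0),max(v-40,0)
c=cv2.resize(a["frame"][y0:y0+80,x0:x0+100],(400,320),interpolation=cv2.INTER_CUBIC)
u,v=proj(w,p)[0].astype(int);print(u,v)
d=cv2.resize(w["frame"][v-90:v+70,u-100:u+100],(400,320),interpolation=cv2.INTER_CUBIC)
cv2.imwrite("pics/tag2.png",np.hstack([c,d]))
```

```text
12.3 [ 573.42227009 -232.7142815    83.00897633] [-0.18363649  0.70002024  0.34382897] [-0.01554062  0.00573285 -0.01098336]
tip px 282 314
318 300
```

View pics/tag2.png

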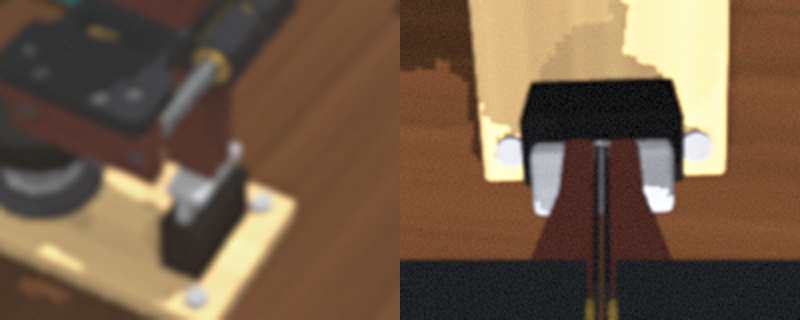

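The fingertips sit squarely on the cap, which is already going down with them. I continue to the stop.

Request:
{"api": "arm_command", "payload": {
  "series": [
    {"linear":[0,0,0.003],"turn":0},
    {"linear":[0,0,0.003],"turn":0},
    {"linear":[0,0,0.003],"turn":0},
    {"linear":[0,0,0.001],"turn":0},
    {"linear":[0,0,0],"turn":0}
  ]
}}

```text
t: 12.9
ee_pos: [573.6, -232.8, 73.2]
orientation: [-0.157, 3.137, -0.0]
ft_force: [1.3, 0.4, 0.7]
width: 0.8
grasp_force: 0.7
```

Request:
{"api": "arm_command", "payload": {
  "series": [
    {"linear":[0,0,0.001],"turn":0},
    {"linear":[0,0,0.0007],"turn":0},
    {"linear":[0,0,0],"turn":0}
  ]
}}

```text
t: 13.2
ee_pos: [573.6, -232.8, 72.3]
orientation: [-0.157, 3.137, -0.0]
ft_force: [-0.4, 0.1, 7.5]
width: 0.1
grasp_force: 3.7
```

Request:
{"api": "arm_command", "payload": {
  "series": [
    {"linear":[0,0,0.0008],"turn":0},
    {"linear":[0,0,0],"turn":0},
    {"linear":[0,0,0],"turn":0}
  ]
}}

```text
t: 13.5
ee_pos: [573.7, -232.8, 72.1]
orientation: [-0.157, 3.137, -0.001]
ft_force: [-1.0, 0.6, 12.8]
width: 0.3
grasp_force: 6.5
```

Request:
{"api": "arm_command", "payload": {
  "series": [
    {"linear":[0,0,-0.01],"turn":0},
    {"linear":[0,0,-0.02],"turn":0},
    {"linear":[0,0,-0.03],"turn":0},
    {"linear":[0,0,-0.03],"turn":0},
    {"linear":[0.03,0,-0.03],"turn":0},
    {"linear":[0.03,0,-0.03],"turn":0},
    {"linear":[0.03,0,0],"turn":0},
    {"linear":[0.03,0,0],"turn":0},
    {"linear":[0.03,0,0],"turn":0},
    {"linear":[0,0,0],"turn":0}
  ]
}}

```text
t: 14.5
ee_pos: [420.3, -247.0, 220.5]
orientation: [0.155, -3.135, -0.003]
ft_force: [0.9, 0.1, -1.3]
width: 0.5
grasp_force: 0.0
```

Run:
```python
from h import *
o=ctrl.get_obs(); print(o["t"],o["ee_pos"],o["ft_force"])
a=ctrl.get_image("scene"); 
cv2.imwrite("pics/end.png",cv2.resize(a["frame"][150:400,170:450],(784,600),interpolation=cv2.INTER_CUBIC)[:600])
```

```text
14.5 [ 420.33641329 -246.99924871  220.49998542] [ 0.85313528  0.14924202 -1.29073885]
```

View pics/end.png

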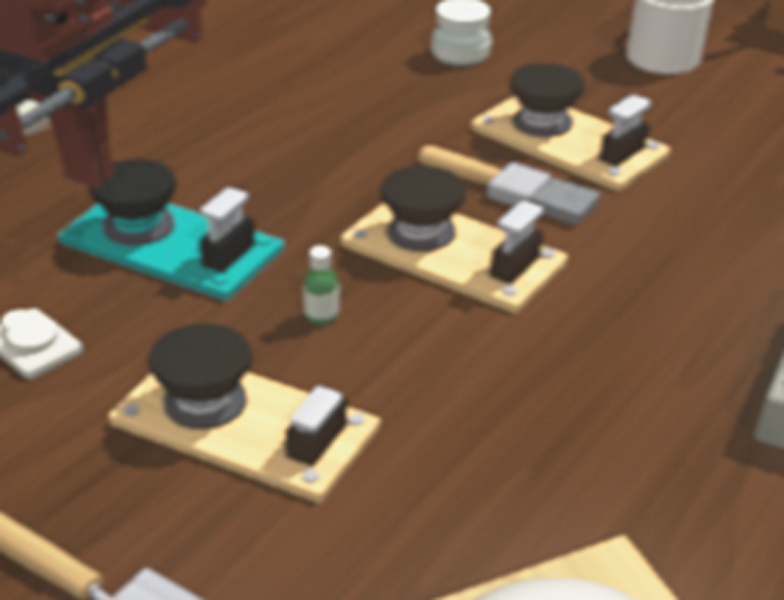

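The right rest's tag is fully down (at 318,410 in the crop). The other two tags are up, the other things are where they were, and the arm is clear of everything. Handing in.

```bash
python3 -c "
from workcell import ctrl
print(ctrl.close_job())"
```

```text
the job is handed in; nothing more can be done
None
```

I pressed all three pads to about 5 N (left sank 5.9 mm, middle about 3 mm, right 15.7 mm), then pushed the right rest's tag fully down to its stop, left the other two tags up, and handed in the job at about 14.5 s.

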